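# Clamp the green glass block with the one-hand ratchet clamp

### The arm

A 6-joint arm with a two-finger parallel gripper is mounted at the origin on the work surface. World frame = base frame: x ahead of the robot, y to its left, z up, the work surface at z = 0. Lengths are in m, angles in rad, forces in N, time in s.
With the tool pointing down it reaches from about 0.375 to 0.9 m from the base axis. Payload 3.1 kg.
Tool frame: the origin (TCP) lies on the centre line of the jaws, within the pads' length; the fingertips stand 8 mm ahead of it and the grasp point (between the pads) lies 11 mm behind it; z points along the fingers, y is the line along which they close (so a half turn about z gives the same grasp; the last joint's range is limited). The gripper opens to 87 mm and grips with 3 to 60 N. Pads are 19 mm wide; open, the fingers measure 117 mm over their backs; the gripper's body (75 mm by 190 mm) begins 51 mm behind the grasp point.
Start: joints at [-1.425, 0.527, 1.433, -0, 1.181, -0.178], TCP at [0.199, -0.592, 0.231] pointing down, gripper open.
Joint ranges: [-3.08, 3.08], [-0.75, 2.2], [0.22, 2.44], [-1.43, 4.57], [0, 2.65], [-2.85, 2.85]. Speed limits (rad/s): [2.79, 2.79, 3.14, 3.14, 3.14, 3.14].

### API

Orientations are given as a unit quaternion [x, y, z, w].
In Python, from rig import robot gives the robot as it stands. The module is installed in compiled form; this text tells all that it offers.
- The arm moves only by the tool send_rows, never from a script. Its argument "increments" is one flat list of numbers, 7 for each row, row after row: the turn, a rotation vector about the world's x, y, z in rad, then the shift along the world's x, y, z in cm, then the opening, from 0 (shut) to 1 (fully open). A call has 1 to 20 rows; each row shifts and turns the commanded pose from where the row before left it; what a row does not reach is not made up. A row lasts 1/12 s, in which the tool goes at most 41.7 mm and 7.16 degrees, less where a joint would pass 70% of its speed; a pose out of reach is approached as far as the arm can. A call is refused whole if a number of a shift passes 4.17 or a number of a turn 0.125, either way. A call with a gripper value outside its range is refused whole. The fingers move at their own pace and stop on an object; "newtons" is the grip in N (left out, the last holds). Time passes only in rows, so rows that do not move let the fingers close. It gives the time, the measured TCP pose, the force, the opening and the grip force at its end, in the units of the state.
- robot.get_obs(): the state, without advancing time (a new reading comes with each control period).
- robot.camera(name): name is "scene" or "top"; returns a dict with "image" (400x640x3 uint8, red, green, blue), "range_z" (400x640 float32, m along the optical axis (not along the pixel's ray), 0 where there is no reading), "fx", "fy", "cx", "cy" (pixels), "dist_coeffs" ([k1, k2, p1, p2, k3] as OpenCV has them; the pictures are not rectified), "R" (3x3) and "t" (3): a world point X has camera coordinates R X + t. Camera axes: x right, y down, z forward; pixel columns grow to the right and rows downward; lengths in m; the calibration is good to about 2 mm. A picture is of the moment at which its call begins.
- robot.hand_in(): hands the job in; it is judged then, once.
The state is a dict: "time": time; "q": joint angles; "joint_velocities": joint speeds; "joint_torque": joint torques, N m; "position": TCP position; "tool_rot": TCP orientation; "ft_force": force on the tool from outside, world axes, zero at the start; "moment": the same for the moment, N m; "grip_width": finger opening in m; "grip_force": force on a finger pad.
Only numpy, scipy, OpenCV 4.12 (cv2) and the standard library are available. Lean on these libraries where they do the work, as an engineer would, in place of code of your own. Each camera call takes 0.05 s, during which the arm holds its last target. There are 200 camera calls.

### The job

Stand the green glass block on the bed of the small ratchet clamp, between the fixed jaw and the sliding jaw, lengthwise along the clamp and in the middle of the bed's width, and let go of it. Then squeeze the clamp's trigger towards its handle, stroke after stroke, until the sliding jaw grips the block firmly, with at least 16 N but never more than 34 N so that the glass does not chip, and let go of the clamp. Close the jaw with the trigger only, without pushing on the jaw, and leave the other things where they are.

Things in the scene. Friction and masses are not known exactly. Their poses are not given: they have to be found in the camera images.
- glass_green_block: fluorescent green glass block, 36 mm long (its x), 30 wide (its y), 50 high, 0.1 to 0.18 kg; origin at the centre of its underside, z up. It stands on the blue tray in one of three places 66 mm apart in a row along the tray's x, lengthwise in the row, about 30 mm from the next block; free on both long sides: grip it across its 30 mm width
- glass_amber_block: amber glass block of the same size and origin, standing on the tray; leave it where it is
- glass_clear_block: pale clear glass block of the same size and origin, standing on the tray; leave it where it is
- tray: fixed blue tray 215 x 85 mm (x, y), floor 8 mm above the table, 4 mm high rims along its two long edges, 75 mm apart inside; origin at the centre of its underside
- clamp: one-hand bar clamp: black housing, upright pistol handle, orange trigger and jaws. Its x runs along the bar from the handle to the jaws, z up, origin on the table plane. It floats on the two rods of a fixed grey base (310 x 110 mm): the whole clamp slides up to 16 mm either way from the middle along its x at about 1.5 N, so it centres itself between squeezing fingers
- handle_back (a point): on the rear face of the upright handle, 168 mm above the table, 100 mm behind the clamp's origin (its -x), 56 mm behind trigger_pad at rest. The handle is 20 mm thick (clamp x), 28 mm wide (y) and ends 195 mm above the table. Only the trigger stands in front of it; squeeze the two together along the clamp's x, from above
- trigger_pad (a point): on the front (clamp +x) face of the trigger, 168 mm above the table, 100 mm above its pivot. The trigger is an upright lever 10 mm thick, 24 wide, its top 192 mm above the table. At the end of a full stroke it resists with 0.55 to 0.6 N m about the pivot plus 0.042 N m per N of clamping: fingertips that bear 88 mm above the pivot feel about 6.5 N plus 0.48 N per N
- trigger (a joint): trigger angle: 0 at rest, 0.2 rad fully squeezed (stop); a spring returns it; pivot 68 mm above the table; 0.1 rad is 4 mm at the jaw. Pawl and 5.5 mm teeth: a stroke of 0.175 rad or more gains one tooth (5.5 mm), one under 0.15 none; on release the jaw drops back 1 to 2 mm and the clamping force by 2 to 4 N. Let it return fully between strokes
- bed_mid (a point): on the clamp's bed, where the middle of the block's underside lies when it stands against the fixed jaw. The bed is two flat aluminium ledges, 36 mm above the table, each 22 mm wide, with a 22 mm slot between them for the steel bar; it runs from the fixed jaw's face 84 mm towards the handle; nothing stands beside it
- fixed_jaw (a point): the fixed orange jaw at the far end from the handle, with a rubber face 36 mm wide, its top 90 mm above the table, that looks back along the clamp's -x; origin on that face, on the clamp's middle line, at the bed's height, axes as the clamp's
- jaw: the sliding orange jaw, 40 mm wide, top 90 mm above the table; origin at the middle of the inner face of its plate, 62 mm above the table, axes as the clamp's. It starts 72 to 81 mm from the fixed jaw's face and moves only towards it (clamp +x): the ratchet does not open again. 3 to 7 strokes close and clamp; the first does not yet clamp
- pressure_pad (a point): the nominal middle of the face of the steel pressure pad, 36 mm wide, 40 to 84 mm above the table, that stands 24 mm before the sliding jaw's plate on a brass set-screw. The screw may be set up to 5.5 mm in or out, not measured, so the true face lies within 5.5 mm of this point. A spring of 2.5 N per mm backs the pad: one tooth adds about 13 N
- beaker: empty glass beaker, 76 mm across, 100 mm high, origin under its centre; leave it
- reagent_bottle: amber bottle, 60 mm across, 150 mm high, blue cap, origin under its centre; leave it
- jar: glass jar with a red cap, 60 mm across, 70 mm high, origin under its centre; leave it
- spatula: steel lab spoon lying on the table beyond the tray; leave it
- dish: shallow glass dish, 80 mm across, 16 mm high, origin under its centre; leave it
Not all that is in view belongs to the job. What is meant by the glass_green_block is not pink or red, and is the smaller of those in its own colour.

How it is judged:
On the way, in this order (a step that is already met when the one before it is completed fails the run):
1. the green block stands on the bed between the jaws, lengthwise, let go and not yet gripped (y of glass_green_block in the frame of fixed_jaw between -0.01 and 0.01 m and z of glass_green_block in the frame of fixed_jaw between -0.004 and 0.004 m and x of glass_green_block in the frame of fixed_jaw between -0.05 and -0.014 m and angle between glass_green_block's own z axis and vertical below 0.08 rad and angle between the x axis of glass_green_block and the x axis of clamp, either way round below 0.2 rad and contact force between the fingers and glass_green_block below 0.1 N and contact force between glass_green_block and jaw below 2 N), for 0.2 s.
2. the sliding jaw presses on the block with at least 15 N (contact force between glass_green_block and jaw above 15 N), for 0.3 s.
At the end, for the whole second after the job is handed in: Green block upright (0.06 rad) on the bed, square (0.08 rad) between the jaws, within 10 mm of the clamp's middle line, against the fixed jaw (4 mm), at rest; sliding jaw presses it with over 15 N; trigger back at rest (under 0.03 rad) (y of glass_green_block in the frame of fixed_jaw between -0.01 and 0.01 m and z of glass_green_block in the frame of fixed_jaw between -0.004 and 0.004 m and x of glass_green_block in the frame of fixed_jaw between -0.022 and -0.014 m and contact force between glass_green_block and jaw above 15 N and angle between glass_green_block's own z axis and vertical below 0.06 rad and angle between the x axis of glass_green_block and the x axis of clamp, either way round below 0.08 rad and linear speed of glass_green_block below 0.01 m/s and value of joint trigger below 0.03 rad); the robot touches nothing.
It fails at once if the sliding jaw presses on the green block with more than 36 N (contact force between glass_green_block and jaw above 36 N).
It fails at once if the robot pushes on the sliding jaw with more than 3 N (contact force between any of the fingers, the arm and jaw above 3 N).
It fails at once if another block, the beaker, the bottle, the jar, the dish or the spoon is moved by more than 30 mm (distance of any of glass_amber_block, glass_clear_block, beaker, reagent_bottle, jar, spatula, dish from where it was at the start of the episode above 0.03 m).
It also fails if it takes over 64 s, if anything falls off the work surface, if the arm or the gripper's body presses on something with over 40 N, if the wrist force passes 120 N, or if a joint passes its speed limit or range.

## Working session

There is one attempt and no reset: what is moved stays moved. The work goes in short steps, Python scripts to look and compute and a tool call to move; the robot and the scene stay as the last step left them, time stands still between calls to the robot, and variables do not carry over. Pictures are saved under pics/ and viewed, at most 10 in all, crops included, and the job is handed in when it is done.

Besides the shell and the picture viewer there is one more tool, called after "Emit:" in YAML: its name, and indented under it one key for each argument. send_rows: Moves the arm, as the interface text tells. Its arguments: {"type":"object","properties":{"increments":{"type":"array"},"newtons":{"type":"number"}},"required":["increments"]}

```bash
mkdir -p pics; cat > h.py <<'E'
import numpy as np, cv2
from rig import robot
def cam(n):
    c=robot.camera(n); c['K']=np.array([[c['fx'],0,c['cx']],[0,c['fy'],c['cy']],[0,0,1]]); c['d']=np.array(c['dist_coeffs']); c['R']=np.array(c['R']); c['t']=np.array(c['t']); return c
def ray(c,uv):
    p=cv2.undistortPoints(np.array(uv,float).reshape(-1,1,2),c['K'],c['d']).reshape(-1,2)
    return np.c_[p,np.ones(len(p))]
def plane(c,uv,z):
    r=ray(c,uv)@c['R']; o=-c['R'].T@c['t']
    return o+r*((z-o[2])/r[:,2])[:,None]
def cloud(c):
    v,u=np.mgrid[:400,:640]; r=ray(c,np.c_[u.ravel(),v.ravel()])
    X=(r*c['range_z'].ravel()[:,None]-c['t'])@c['R']
    X[c['range_z'].ravel()<=0]=np.nan
    return X.reshape(400,640,3)
def save(n,im,s=1): cv2.imwrite('pics/'+n,cv2.resize(im[:,:,::-1],None,fx=s,fy=s,interpolation=cv2.INTER_CUBIC))
E
python3 - <<'E'
from h import *
for n in('scene','top'):
    c=cam(n); save(n+'1.png',c['image'],1.25); print(n,-c['R'].T@c['t'],c['R'][2],c['fx'])
print(robot.get_obs())
E
```

```text
scene [ 0.98446633 -0.45178472  1.08121798] [-0.37345008  0.41574707 -0.82927041] 383.75978154949416
top [0.35210283 0.04536589 1.61388216] [ 0.13635825 -0.00933852 -0.99061558] 461.9297785701793
{'time': 0.1, 'q': array([-1.42445949e+00,  5.28347442e-01,  1.43373292e+00,  1.15438346e-05,
        1.18140053e+00, -1.78492730e-01]), 'joint_velocities': array([ 0.00097242, -0.00211475, -0.00205329,  0.00050838,  0.00010196,
        0.00112396]), 'joint_torque': array([-4.21314016e-04, -4.40984952e+01, -1.77150410e+01,  6.34789327e-02,
        5.34018874e-02, -4.28991609e-05]), 'position': array([ 0.19941045, -0.59168043,  0.22969842]), 'tool_rot': array([ 9.86839602e-01,  1.61699440e-01,  2.05159150e-05, -9.43911808e-04]), 'ft_force': array([-0.33150955,  0.10703815, -0.55810253]), 'moment': array([-0.02187634, -0.02491557, -0.02541929]), 'grip_force': 0.0, 'grip_width': 0.0871559071156067}
```

View pics/scene1.png

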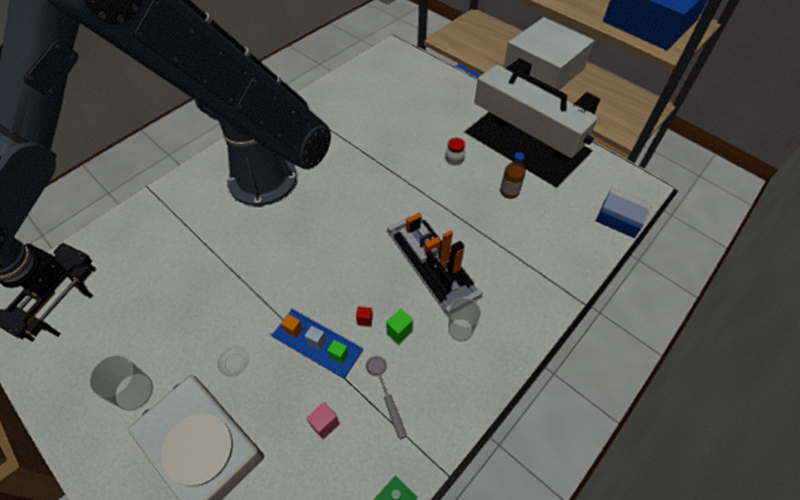

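View pics/top1.png

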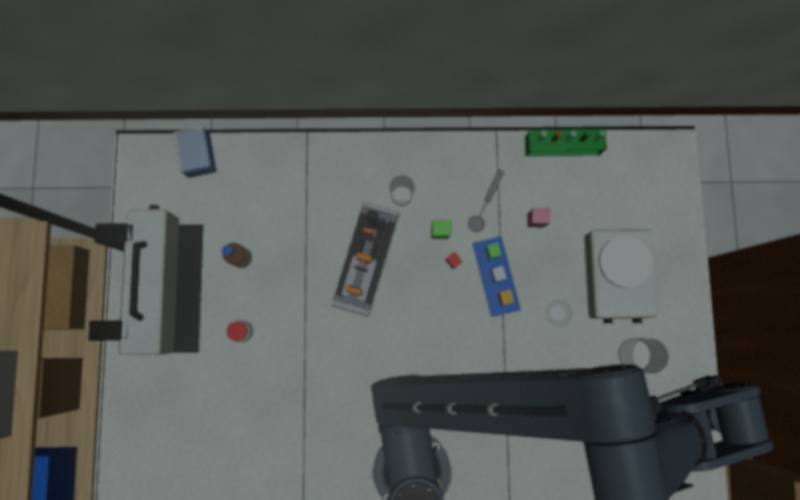

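Scene (800‑wide view): small green block on the blue tray at (338,351). The possible confusions are the large green cube at (399,326), the green rack at (395,490), the red cube at (364,316) and the pink cube at (322,420). I choose the tray block, which is the smaller of the fluorescent green ones. The clamp's fixed jaw is at (413,220), the sliding jaw at (432,243), the trigger at (447,247) and the handle at (458,258).

```bash
python3 - <<'E'
from h import *
for n in('scene','top'):
    c=cam(n); im=c['image']; X=cloud(c); hsv=cv2.cvtColor(im,cv2.COLOR_RGB2HSV)
    for nm,lo,hi in(('green',(45,120,90),(75,255,255)),('orange',(5,150,70),(20,255,255)),('blue',(105,150,60),(125,255,255))):
        m=cv2.inRange(hsv,lo,hi); k,l,s,ce=cv2.connectedComponentsWithStats(m)
        for i in range(1,k):
            if s[i,4]<25: continue
            P=X[l==i]; med=np.nanmedian(P,0)
            if not(0.3<med[0]<1.0 and -.6<med[1]<.5): continue
            top=P[P[:,2]>np.nanpercentile(P[:,2],90)-.006]
            print(n,nm,s[i],ce[i].round(1),'med',med.round(3),'zmax %.3f'%np.nanpercentile(P[:,2],95),'topmed',np.nanmedian(top,0).round(3),len(top))
    np.savez(n+'.npz',X=X,im=im)
    if n=='scene': save('crop.png',np.hstack([im[165:265,300:400],im[235:335,210:310]]),4)
    else: save('crop2.png',im[150:260,255:435],4)
E
```

```text
scene green [309 248  21  19 229] [319.1 256.9] med [ 0.652 -0.092  0.07 ] zmax 0.073 topmed [ 0.652 -0.092  0.07 ] 220
scene green [262 272  15  14 127] [269.2 278.6] med [ 0.589 -0.234  0.058] zmax 0.062 topmed [ 0.589 -0.233  0.059] 119
scene green [300 381  33  19 283] [316.2 392.6] med [ 0.886 -0.357  0.058] zmax 0.062 topmed [ 0.886 -0.357  0.058] 260
scene orange [406 132  14  10 109] [412.4 136.7] med [0.592 0.454 0.105] zmax 0.118 topmed [0.588 0.455 0.114] 34
scene orange [325 171  12   8  44] [330.3 174.1] med [0.482 0.145 0.09 ] zmax 0.093 topmed [0.482 0.145 0.09 ] 38
scene orange [352 185  10  29 146] [356.5 198. ] med [0.625 0.101 0.14 ] zmax 0.192 topmed [0.624 0.102 0.191] 26
scene orange [340 189  12  11  71] [345.9 194.3] med [0.572 0.121 0.089] zmax 0.093 topmed [0.571 0.118 0.09 ] 51
scene orange [363 199   8  19  64] [366.2 207.7] med [0.671 0.088 0.149] zmax 0.187 topmed [0.672 0.089 0.183] 11
scene orange [225 252  15  18 142] [231.9 259.3] med [ 0.463 -0.268  0.058] zmax 0.062 topmed [ 0.46  -0.264  0.059] 95
scene blue [412 122   8   7  44] [415.2 124.7] med
[... 300 characters left out ...]
150
top green [450 121  27   3  45] [461.2 122.3] med [ 0.872 -0.485  0.007] zmax 0.015 topmed [ 0.871 -0.489  0.011] 22
top green [435 122  14   2  25] [442.  122.5] med [ 0.872 -0.417  0.009] zmax 0.013 topmed [ 0.871 -0.422  0.011] 16
top green [347 178  12  11  94] [352.7 182.7] med [ 0.645 -0.085  0.07 ] zmax 0.075 topmed [ 0.647 -0.085  0.071] 66
top green [391 196   8   8  39] [394.5 199.9] med [ 0.584 -0.227  0.058] zmax 0.066 topmed [ 0.586 -0.231  0.06 ] 18
top orange [287 203   9   5  26] [290.7 205.3] med [0.564 0.126 0.09 ] zmax 0.096 topmed [0.563 0.127 0.093] 14
top blue [380 191  35  60 647] [394.9 221.8] med [ 0.51  -0.231  0.009] zmax 0.015 topmed [ 0.509 -0.229  0.01 ] 427
```

View pics/crop.png

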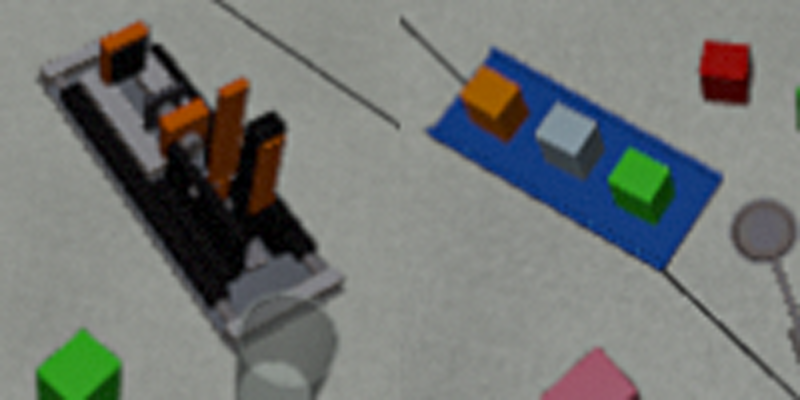

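View pics/crop2.png

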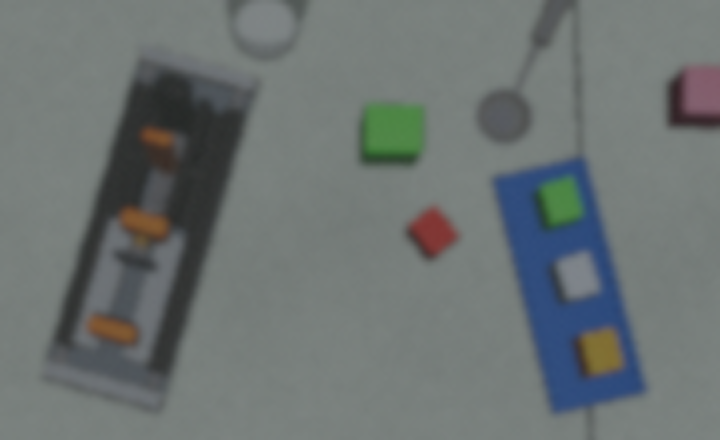

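The right half of the crop shows the small green block at the right end of the tray row, crop (642,185), with the clear and amber blocks next to it. In the left half the fixed jaw is at (125,40), the sliding jaw at (185,120), the trigger at (230,130) and the handle at (262,160). The top view agrees. Next I refine these positions with both cameras.

```bash
python3 - <<'E'
from h import *
from numpy import *
res={}
for n in('scene','top'):
    c=cam(n); im=c['image']; X=cloud(c); hsv=cv2.cvtColor(im,cv2.COLOR_RGB2HSV); z=X[...,2]
    near=lambda p,r:hypot(X[...,0]-p[0],X[...,1]-p[1])<r
    org=cv2.inRange(hsv,(4,90,50),(22,255,255))>0
    grn=cv2.inRange(hsv,(45,90,60),(75,255,255))>0
    amb=cv2.inRange(hsv,(4,90,50),(28,255,255))>0
    tr=near((.524,-.249),.12)
    for nm,m,p,r,zt,tol in(('green',grn&tr,(.588,-.232),.04,.058,.005),('amber',amb&tr,(.46,-.265),.04,.058,.005),('clear',tr&(hsv[...,1]<90),(.524,-.249),.035,.058,.005),
      ('fixed',org,(.481,.145),.03,.09,.006),('jaw',org,(.568,.12),.025,.09,.006),('trig',org,(.623,.103),.025,.192,.009)):
        m=m&near(p,r)&(abs(z-zt)<tol); v,u=nonzero(m)
        P=plane(c,c_[u,v],zt); b=cv2.minAreaRect(P[:,:2].astype(float32)*1000)
        print(n,nm,len(u),'rays',P.mean(0)[:2].round(4),'cloud',X[m].mean(0).round(4),'rect c',array(b[0]).round(1),array(b[1]).round(1),round(b[2],1))
    m=cv2.inRange(hsv,(105,120,40),(125,255,255))>0; m&=tr
    v,u=nonzero(m); P=plane(c,c_[u,v],.009); b=cv2.minAreaRect(P[:,:2].astype(float32)*1000); print(n,'tray',array(b[0]).round(1),array(b[1]).round(1),round(b[2],1))
    # clamp base footprint from z between 15 and 60 mm
    m=near((.56,.12),.2)&(z>.009)&(z<.03)&(X[...,1]>.0); 
    m=cv2.morphologyEx(m.astype(uint8),cv2.MORPH_OPEN,ones((3,3)))>0
    Q=X[m][:,:2]; k=cv2.connectedComponentsWithStats(m.astype(uint8))
    i=1+argmax(k[2][1:,4]); Q=X[k[1]==i][:,:2]; b=cv2.minAreaRect(Q.astype(float32)*1000); print(n,'base',array(b[0]).round(1),array(b[1]).round(1),round(b[2],1))
    # everything along the clamp line
    C=array([.482,.145]);d=array([-.959,.283]);w=array([-.283,-.959])
    m=near((.56,.12),.2)&(z>.03); s=(X[...,:2]-C)@d; e=(X[...,:2]-C)@w
    for zl,zh in((.078,.098),(.183,.2)):
        q=m&(z>zl)&(z<zh)&(abs(e)<.022); h,_=histogram(s[q],arange(-.22,.02,.004)); print(n,zl,[(int(round((-.22+.004*i)*1000)),int(x)) for i,x in enumerate(h) if x])
E
```

```text
scene green 120 rays [ 0.589  -0.2337] cloud [ 0.5892 -0.2338  0.0585] rect c [ 589.2 -233.4] [35.  29.9] 13.2
scene amber 110 rays [ 0.4599 -0.2637] cloud [ 0.4603 -0.2638  0.0588] rect c [ 460.  -263.5] [36.4 29.8] 11.7
scene clear 113 rays [ 0.5248 -0.2461] cloud [ 0.5251 -0.2462  0.0585] rect c [ 524.9 -245.9] [36.8 28.1] 15.7
scene fixed 52 rays [0.4827 0.1468] cloud [0.4821 0.1475 0.0888] rect c [483.  147.2] [42.  15.7] 74.7
scene jaw 58 rays [0.5719 0.1191] cloud [0.5715 0.1195 0.0892] rect c [572.2 119.4] [41.1 16.3] 73.6
scene trig 30 rays [0.6249 0.1014] cloud [0.6239 0.1029 0.1896] rect c [624.  102.3] [13.1 23.5] 1.7
scene tray [ 522.1 -245.1] [213.6  84.2] 12.7
scene base [565.7  90.8] [ 54.4 299.2] 70.8
scene 0.078 [(-208, 5), (-204, 6), (-200, 22), (-196, 9), (-192, 7), (-188, 6), (-184, 3), (-180, 5), (-176, 3), (-172, 4), (-168, 3), (-164, 2), (-160, 2), (-156, 6), (-152, 24), (-148, 7), (-144, 4), (-140, 2), (-136, 3), (-132, 5), (-128, 4), (-124, 3), (-120, 3), (-116, 4), (-112, 4), (-108, 3), (-104, 2), (-100, 27), (-96, 15), (-92, 14), (-88, 11), (-68, 3), (-64,
[... 768 characters left out ...]
18  0.1092 0.1913] rect c [618.  109.2] [21.4 10.8] 75.2
top tray [ 517.4 -240.9] [207.8  78.7] 12.7
top base [501.8 190.1] [ 20.8 110.8] 75.7
top 0.078 [(-204, 1), (-200, 3), (-196, 2), (-192, 2), (-188, 4), (-184, 3), (-180, 6), (-176, 10), (-172, 5), (-168, 5), (-164, 4), (-160, 3), (-156, 3), (-152, 4), (-148, 4), (-144, 1), (-140, 9), (-136, 9), (-132, 4), (-128, 5), (-124, 2), (-120, 5), (-116, 5), (-112, 6), (-108, 4), (-104, 4), (-100, 2), (-96, 6), (-92, 15), (-88, 12), (-84, 14), (-80, 10), (-60, 7), (-56, 11), (-4, 11), (0, 14), (4, 14), (8, 13), (12, 11)]
top 0.183 [(-196, 1), (-192, 10), (-188, 10), (-184, 9), (-180, 12), (-176, 15), (-148, 4), (-144, 12), (-140, 11), (-136, 1)]
```

Green block centre, averaged over both cameras, is about (0.5865, -0.231). The top is at 58 mm and the top face 35x30, which matches. The tray angle is 12.8° and the clamp x axis points at 163.2°. The two cameras differ by about 5 mm, so I'll correct with relative measurements later. Moving above the block.

Emit:
send_rows:
  increments: [0, 0, -0.1, 2.42, 2.254, -0.6, 1, 0, 0, 0, 2.42, 2.254, -0.6, 1, 0, 0, 0, 2.42, 2.254, -0.6, 1, 0, 0, 0, 2.42, 2.254, -0.6, 1, 0, 0, 0, 2.42, 2.254, -0.6, 1, 0, 0, 0, 2.42, 2.254, -0.6, 1, 0, 0, 0, 2.42, 2.254, -0.6, 1, 0, 0, 0, 2.42, 2.254, -0.6, 1, 0, 0, 0, 2.42, 2.254, -0.6, 1, 0, 0, 0, 2.42, 2.254, -0.6, 1, 0, 0, 0, 2.42, 2.254, -0.6, 1, 0, 0, 0, 2.42, 2.254, -0.6, 1, 0, 0, 0, 2.42, 2.254, -0.6, 1, 0, 0, 0, 2.42, 2.254, -0.6, 1, 0, 0, 0, 2.42, 2.254, -0.6, 1, 0, 0, 0, 2.42, 2.254, -0.6, 1, 0, 0, 0, 0, 0, 0, 1, 0, 0, 0, 0, 0, 0, 1]
  newtons: 20

```text
time: 1.8
position: [0.5874, -0.23, 0.1339]
tool_rot: [0.993, 0.114, -0.0, -0.0]
ft_force: [0.4, -0.6, 0.4]
grip_width: 0.0871
grip_force: 0.0
```

Emit:
send_rows:
  increments: [0, 0, 0, 0, 0, -2.1, 1, 0, 0, 0, 0, 0, -2.1, 1, 0, 0, 0, 0, 0, -2.1, 1, 0, 0, 0, 0, 0, -2.1, 1, 0, 0, 0, 0, 0, -1.2, 1, 0, 0, 0, 0, 0, -1, 1, 0, 0, 0, 0, 0, 0, 1, 0, 0, 0, 0, 0, 0, 0.6, 0, 0, 0, 0, 0, 0, 0.3, 0, 0, 0, 0, 0, 0, 0.2, 0, 0, 0, 0, 0, 0, 0.2, 0, 0, 0, 0, 0, 0, 0.2, 0, 0, 0, 0, 0, 0, 0.2]
  newtons: 20

```text
time: 2.88
position: [0.587, -0.2317, 0.0292]
tool_rot: [0.994, 0.112, 0.0, 0.0]
ft_force: [-0.5, 0.3, 0.6]
grip_width: 0.0548
grip_force: 0.0
```

Emit:
send_rows:
  increments: [0, 0, 0, 0, 0, 0, 0.2, 0, 0, 0, 0, 0, 0, 0.2, 0, 0, 0, 0, 0, 0, 0.2, 0, 0, 0, 0, 0, 0, 0.2, 0, 0, 0, 0, 0, 0, 0.2, 0, 0, 0, 0, 0, 0, 0.2, 0, 0, 0, 0, 0, 0, 0.2, 0, 0, 0, 0, 0, 0, 0.2]

```text
time: 3.55
position: [0.5867, -0.2317, 0.0286]
tool_rot: [0.994, 0.112, 0.0, 0.0]
ft_force: [-0.0, -0.5, 0.8]
grip_width: 0.0295
grip_force: 20.0
```

Emit:
send_rows:
  increments: [0, 0, 0, 0, 0, 2, 0.2, 0, 0, 0, 0, 0, 4, 0.2, 0, 0, 0, 0, 0, 4, 0.2, 0, 0, 0, 0, 0, 2.3, 0.2, 0, 0, -0.1036, -0.67, 3.11, 0, 0.2, 0, 0, -0.1036, -0.67, 3.11, 0, 0.2, 0, 0, -0.1036, -0.67, 3.11, 0, 0.2, 0, 0, -0.1036, -0.67, 3.11, 0, 0.2, 0, 0, -0.1036, -0.67, 3.11, 0, 0.2, 0, 0, 0, -0.67, 3.11, 0, 0.2, 0, 0, 0, -0.67, 3.11, 0, 0.2, 0, 0, 0, -0.67, 3.11, 0, 0.2, 0, 0, 0, -0.67, 3.11, 0, 0.2, 0, 0, 0, -0.67, 3.11, 0, 0.2, 0, 0, 0, -0.67, 3.11, 0, 0.2, 0, 0, 0, -0.67, 3.11, 0, 0.2, 0, 0, 0, 0, 0, 0, 0.2, 0, 0, 0, 0, 0, 0, 0.2, 0, 0, 0, 0, 0, 0, 0.2]

```text
time: 5.13
position: [0.5062, 0.1414, 0.1514]
tool_rot: [0.989, -0.146, -0.0, 0.0]
ft_force: [0.1, -0.2, -2.1]
grip_width: 0.0297
grip_force: 20.0
```

```bash
python3 - <<'E'
from h import *
o=robot.get_obs(); print(o['position'],o['tool_rot'],o['grip_width'])
a=cam('scene');b=cam('top')
save('hov.png',np.hstack([a['image'][80:230,240:440],b['image'][130:280,210:410]]),2)
E
```

```text
[0.50623778 0.14142133 0.15140393] [ 9.89333511e-01 -1.45667989e-01 -1.96833058e-05  1.99961805e-04] 0.029676576994511854
```

View pics/hov.png

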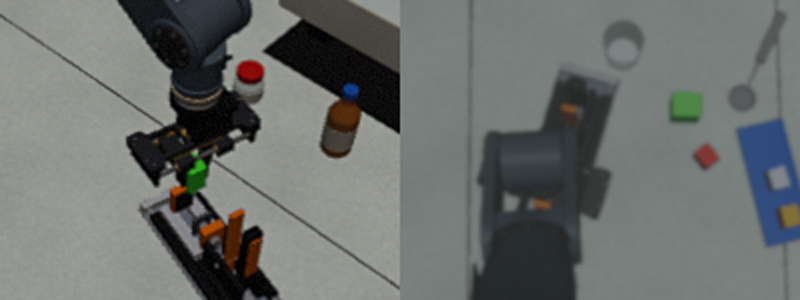

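The picture shows the green block held upright at (196,176), just above the fixed jaw at (180,198); the top view is occluded by the arm. I measure the block relative to the fixed jaw in the scene camera alone, so the calibration offset cancels.

```bash
python3 - <<'E'
from h import *
from numpy import *
c=cam('scene'); im=c['image']; X=cloud(c); hsv=cv2.cvtColor(im,cv2.COLOR_RGB2HSV)
th=radians(163.2); d=array([cos(th),sin(th)]); w=array([-d[1],d[0]]); C=array([.4825,.147])
m=cv2.inRange(hsv,(45,90,50),(75,255,255))>0; m[:, :320]=0; m[:150]=0;m[185:]=0; m[:,350:]=0
P=X[m]; s=(P[:,:2]-C)@d; e=(P[:,:2]-C)@w
print(m.sum(),'z',nanpercentile(P[:,2],[2,50,98]).round(4)); 
print('s',histogram(s,arange(-.07,.01,.004))[0],'e',histogram(e,arange(-.03,.03,.004))[0])
lab=hsv[...,2][m]; print('V',percentile(lab,[5,25,50,75,95]))
end=abs(s-nanmedian(s))<.006
print('end face s',nanmedian(s),'e mid',(nanpercentile(e[end],3)+nanpercentile(e[end],97))/2, nanpercentile(e[end],[3,97]),'n',end.sum())
for q in(.03,): pass
A=polyfit(e[end],s[end],1); print('slope of end face (rad)',A[0])
E
```

```text
132 z [0.1364 0.1709 0.2315]
s [ 0  9  2  2  1 24 54 21  6  7  2  0  0  3  1  0  0  0  0] e [ 0  1  0  4 11 18 14 10 15 13 19 16  5  2]
V [ 62.    74.    78.   124.   166.45]
end face s -0.044923252480046444 e mid 0.0019273444366130878 [-0.01173119  0.01558588] n 96
slope of end face (rad) 0.028878432799839347
```

Emit:
send_rows:
  increments: [0, 0, 0, 0.36, 0, 0, 0.2, 0, 0, 0, 0, 0, -2, 0.2, 0, 0, 0, 0, 0, -2.5, 0.2, 0, 0, 0, 0, 0, -2, 0.2, 0, 0, 0, 0, 0, -1.5, 0.2, 0, 0, 0, 0, 0, -0.9, 0.2, 0, 0, 0, 0, 0, -0.2, 0.2, 0, 0, 0, 0, 0, 0, 0.2, 0, 0, 0, 0, 0, 0, 0.2]

```text
time: 6.03
position: [0.5107, 0.1413, 0.0611]
tool_rot: [0.989, -0.146, 0.001, -0.0]
ft_force: [0.2, -0.1, -1.1]
grip_width: 0.0297
grip_force: 20.0
```

Emit:
send_rows:
  increments: [0, 0, 0, 0, 0, -0.15, 0.2, 0, 0, 0, 0, 0, -0.1, 0.2, 0, 0, 0, 0, 0, -0.1, 0.2, 0, 0, 0, 0, 0, 0, 0.2, 0, 0, 0, 0, 0, 0, 0.2]

```text
time: 6.45
position: [0.51, 0.1416, 0.0573]
tool_rot: [0.989, -0.146, 0.0, -0.0]
ft_force: [-0.6, -0.1, -1.9]
grip_width: 0.0295
grip_force: 20.0
```

Emit:
send_rows:
  increments: [0, 0, 0, 0, 0, -0.1, 0.2, 0, 0, 0, 0, 0, 0, 0.2, 0, 0, 0, 0, 0, 0, 0.2]

```text
time: 6.7
position: [0.5101, 0.1416, 0.0565]
tool_rot: [0.989, -0.146, 0.0, -0.0]
ft_force: [-0.8, 0.4, 3.3]
grip_width: 0.0297
grip_force: 20.0
```

Emit:
send_rows:
  increments: [0, 0, 0, 0, 0, 0, 0.6, 0, 0, 0, 0, 0, 0, 0.6, 0, 0, 0, 0, 0, 0, 0.6, 0, 0, 0, 0, 0, 0, 0.6, 0, 0, 0, 0, 0, 0, 0.6, 0, 0, 0, 0, 0, 0, 0.6, 0, 0, 0, 0, 0, 0, 0.6, 0, 0, 0, 0, 0, 1, 0.7, 0, 0, 0, 0, 0, 3, 1, 0, 0, 0, 0, 0, 4, 1, 0, 0, 0, 0, 0, 4, 1, 0, 0, 0, 0, 0, 4, 1, 0, 0, 0, 0, 0, 4, 1, 0, 0, 0, 0, 0, 0, 1]

```text
time: 7.87
position: [0.5148, 0.1421, 0.265]
tool_rot: [0.989, -0.146, 0.009, -0.002]
ft_force: [1.2, 0.4, -0.2]
grip_width: 0.0852
grip_force: 0.0
```

Emit:
send_rows:
  increments: [0, 0, 0.1208, 1.03, -0.33, 0, 1, 0, 0, 0.1208, 1.03, -0.33, 0, 1, 0, 0, 0.1208, 1.03, -0.33, 0, 1, 0, 0, 0.1208, 1.03, -0.33, 0, 1, 0, 0, 0.1208, 1.03, -0.33, 0, 1, 0, 0, 0.1208, 1.03, -0.33, 0, 1, 0, 0, 0.1208, 1.03, -0.33, 0, 1, 0, 0, 0.1208, 1.03, -0.33, 0, 1, 0, 0, 0.1208, 1.03, -0.33, 0, 1, 0, 0, 0.1208, 1.03, -0.33, 0, 1, 0, 0, 0.1208, 1.03, -0.33, 0, 1, 0, 0, 0.1208, 1.03, -0.33, 0, 1, 0, 0, 0.1208, 1.03, -0.33, 0, 1, 0, 0, 0, 0, 0, 0, 1, 0, 0, 0, 0, 0, 0, 1, 0, 0, 0, 0, 0, 0, 1]

```text
time: 9.2
position: [0.6429, 0.0989, 0.256]
tool_rot: [0.804, 0.595, -0.0, -0.0]
ft_force: [-0.3, 0.9, -1.4]
grip_width: 0.087
grip_force: 0.0
```

```bash
cat >> h.py <<'E'
def look(name=None):
    C=np.array([.4825,.147]);th=np.radians(163.2); d=np.array([np.cos(th),np.sin(th)]); w=np.array([-d[1],d[0]])
    c=cam('scene'); im=c['image']; X=cloud(c); hsv=cv2.cvtColor(im,cv2.COLOR_RGB2HSV); z=X[...,2]
    S=(X[...,:2]-C)@d; E=(X[...,:2]-C)@w
    org=cv2.inRange(hsv,(4,90,50),(22,255,255))>0; grn=cv2.inRange(hsv,(45,90,50),(75,255,255))>0
    for nm,m in(('fixed',org&(abs(z-.09)<.006)&(abs(S)<.025)),('jaw',org&(abs(z-.09)<.006)&(S<-.04)&(S>-.12)),('block top',grn&(abs(z-.086)<.006)),('block all',grn&(z>.03)&(S>-.1)),('trig',org&(abs(z-.19)<.01)&(S<-.1)&(S>-.18))):
        m=m&(abs(E)<.04)
        if m.sum()<5: print(nm,'unseen'); continue
        P=np.c_[S[m],E[m]]; b=cv2.minAreaRect((P*1000).astype(np.float32))
        print(nm,m.sum(),'s,e mean',(P.mean(0)*1000).round(1),'rect',np.round(b[0],1),np.round(b[1],1),round(b[2],1),'z %.3f'%np.median(z[m]))
    if name: save(name,im[100:250,250:450],4)
E
python3 -c "
from h import *
look('bed.png')"
```

```text
fixed 52 s,e mean [-0.   0.2] rect [ 0.5 -2. ] [16.7 43.6] 3.2 z 0.089
jaw 58 s,e mean [-93.3   0.3] rect [-93.2   0.4] [37.7 16.3] 87.4 z 0.089
block top 97 s,e mean [-31.6  -1.1] rect [-28.3  -1.4] [30.9 44.6] 87.1 z 0.086
block all 156 s,e mean [-32.9   2.6] rect [-27.8  -1.4] [30.9 46. ] 87.1 z 0.084
trig 34 s,e mean [-148.5    1.6] rect [-147.     2.3] [11.1 21.7] 11.1 z 0.189
```

View pics/bed.png

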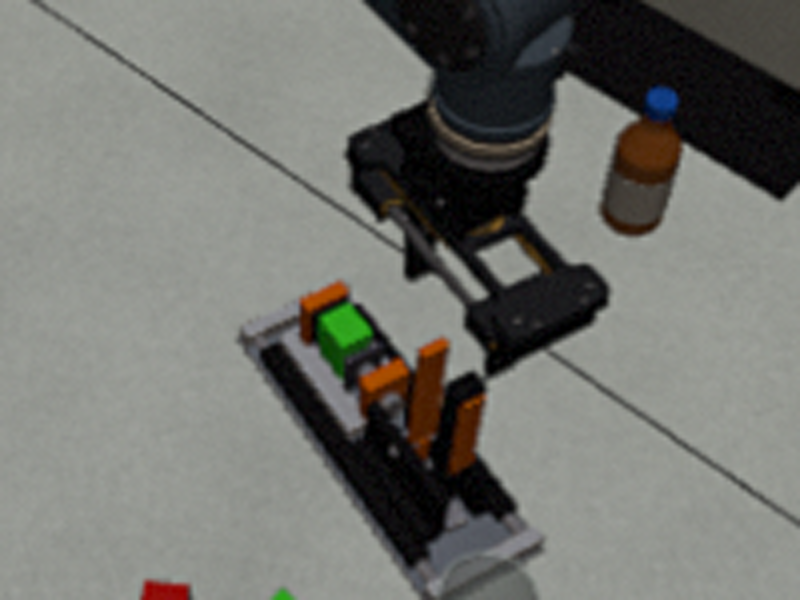

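The picture shows the green block upright and free on the bed at (345,335), between the fixed jaw (325,300) and the pad (365,365). It is centred at e ≈ -1 mm with its middle about 31 mm behind the fixed jaw's centre, and the gripper is above the handle and trigger. Descending around them.

Emit:
send_rows:
  increments: [0, 0, 0, 0, 0, -2, 1, 0, 0, 0, 0, 0, -2, 1, 0, 0, 0, 0, 0, -2, 1, 0, 0, 0, 0, 0, -2, 1, 0, 0, 0, 0, 0, -1.2, 1, 0, 0, 0, 0, 0, 0, 1, 0, 0, 0, 0, 0, 0, 1]
  newtons: 12

```text
time: 9.83
position: [0.6433, 0.0988, 0.1638]
tool_rot: [0.803, 0.596, -0.0, -0.0]
ft_force: [1.1, 0.6, 0.1]
grip_width: 0.0868
grip_force: 0.0
```

Emit:
send_rows:
  increments: [0, 0, 0, 0, 0, 0, 0.45, 0, 0, 0, 0, 0, 0, 0.45, 0, 0, 0, 0, 0, 0, 0.45, 0, 0, 0, 0, 0, 0, 0.45, 0, 0, 0, 0, 0, 0, 0.45, 0, 0, 0, 0, 0, 0, 0.45, 0, 0, 0, 0, 0, 0, 0.45, 0, 0, 0, 0, 0, 0, 0.45, 0, 0, 0, 0, 0, 0, 0.45, 0, 0, 0, 0, 0, 0, 0.45, 0, 0, 0, 0, 0, 0, 0.45, 0, 0, 0, 0, 0, 0, 0.45, 0, 0, 0, 0, 0, 0, 0.45, 0, 0, 0, 0, 0, 0, 0.45, 0, 0, 0, 0, 0, 0, 0.45, 0, 0, 0, 0, 0, 0, 0.45]

```text
time: 11.17
position: [0.6441, 0.0986, 0.1644]
tool_rot: [0.803, 0.596, 0.0, 0.0]
ft_force: [0.4, -1.0, 3.9]
grip_width: 0.0396
grip_force: 9.9
```

Emit:
send_rows:
  increments: [0, 0, 0, 0, 0, 0, 1, 0, 0, 0, 0, 0, 0, 1, 0, 0, 0, 0, 0, 0, 1, 0, 0, 0, 0, 0, 0, 1, 0, 0, 0, 0, 0, 0, 1, 0, 0, 0, 0, 0, 0, 1, 0, 0, 0, 0, 0, 0, 1, 0, 0, 0, 0, 0, 0, 1, 0, 0, 0, 0, 0, 0, 1, 0, 0, 0, 0, 0, 0, 1, 0, 0, 0, 0, 0, 0, 1]

```text
time: 12.08
position: [0.644, 0.0986, 0.1642]
tool_rot: [0.803, 0.596, 0.0, 0.0]
ft_force: [0.4, 0.0, -0.1]
grip_width: 0.0864
grip_force: 0.0
```

```bash
python3 -c "
from h import *
look(); o=robot.get_obs(); print(o['time'],o['grip_width'],o['grip_force'])"
```

```text
fixed 51 s,e mean [7.3 0.3] rect [ 7.4 -1.4] [41.5 16.1] 83.3 z 0.089
jaw 58 s,e mean [-82.1   0.5] rect [-81.9  -0.4] [38.8 16.5] 84.7 z 0.090
block top 98 s,e mean [-25.5  -0.7] rect [-25.5  -0.4] [33.1 48.1] 87.4 z 0.085
block all 141 s,e mean [-24.5   2.7] rect [-24.7   0.1] [33.4 48.7] 89.2 z 0.083
trig 16 s,e mean [-141.7    0.8] rect [-140.8    1.3] [10.4 18.3] 6.9 z 0.187
12.1333 0.08661975160613558 0.0
```

Emit:
send_rows:
  increments: [0, 0, 0, 0, 0, 0, 0.45, 0, 0, 0, 0, 0, 0, 0.45, 0, 0, 0, 0, 0, 0, 0.45, 0, 0, 0, 0, 0, 0, 0.45, 0, 0, 0, 0, 0, 0, 0.45, 0, 0, 0, 0, 0, 0, 0.45, 0, 0, 0, 0, 0, 0, 0.45, 0, 0, 0, 0, 0, 0, 0.45, 0, 0, 0, 0, 0, 0, 0.45, 0, 0, 0, 0, 0, 0, 0.45, 0, 0, 0, 0, 0, 0, 0.45, 0, 0, 0, 0, 0, 0, 0.45, 0, 0, 0, 0, 0, 0, 0.45, 0, 0, 0, 0, 0, 0, 0.45, 0, 0, 0, 0, 0, 0, 0.45]

```text
time: 13.38
position: [0.6439, 0.0986, 0.1641]
tool_rot: [0.803, 0.596, 0.0, 0.0]
ft_force: [1.2, -0.0, -1.7]
grip_width: 0.0395
grip_force: 10.6
```

```bash
python3 -c "
from h import *
look(); o=robot.get_obs(); print(o['time'],o['grip_width'],o['grip_force'])"
```

```text
fixed 46 s,e mean [ 8.1 -0.6] rect [ 8.6 -0.3] [13.8 38.7] 4.3 z 0.089
jaw 55 s,e mean [-73.5   0.6] rect [-74.   -0.2] [17.1 38.7] 0.1 z 0.089
block top 92 s,e mean [-19.9  -1.4] rect [-19.9  -2.3] [30.8 44. ] 88.6 z 0.085
block all 126 s,e mean [-19.8   2.3] rect [-19.8  -1.6] [32.2 44. ] 88.6 z 0.085
trig 7 s,e mean [-1.561e+02  1.000e-01] rect [-157.6    1.6] [ 7.7 17.9] 25.5 z 0.185
13.4333 0.03959348351957331 10.569173310650513
```

Emit:
send_rows:
  increments: [0, 0, 0, 0, 0, 0, 1, 0, 0, 0, 0, 0, 0, 1, 0, 0, 0, 0, 0, 0, 1, 0, 0, 0, 0, 0, 0, 1, 0, 0, 0, 0, 0, 0, 1, 0, 0, 0, 0, 0, 0, 1, 0, 0, 0, 0, 0, 0, 1, 0, 0, 0, 0, 0, 0, 1, 0, 0, 0, 0, 0, 0, 1, 0, 0, 0, 0, 0, 0, 1, 0, 0, 0, 0, 0, 0, 1]

```text
time: 14.35
position: [0.644, 0.0986, 0.1641]
tool_rot: [0.803, 0.596, 0.0, 0.0]
ft_force: [1.2, 0.3, 0.0]
grip_width: 0.0867
grip_force: 0.0
```

```bash
python3 -c "
from h import *
look(); o=robot.get_obs(); print(o['time'],o['grip_width'],o['grip_force'])"
```

```text
fixed 45 s,e mean [ 5.9 -1. ] rect [ 6.2 -1.3] [14.5 39.2] 0.4 z 0.089
jaw 58 s,e mean [-76.9   0.3] rect [-77.2  -0.5] [39.7 17.4] 88.7 z 0.090
block top 96 s,e mean [-22.2  -1.1] rect [-21.3  -1.1] [31.3 45.2] 86.8 z 0.085
block all 126 s,e mean [-21.9   2.1] rect [-21.3  -1.1] [31.3 45.2] 86.8 z 0.084
trig 15 s,e mean [-142.4    0.4] rect [-141.8    1.1] [ 9.9 19.8] 19.3 z 0.189
14.4 0.08630938867103936 0.0
```

Emit:
send_rows:
  increments: [0, 0, 0, 0, 0, 0, 0.45, 0, 0, 0, 0, 0, 0, 0.45, 0, 0, 0, 0, 0, 0, 0.45, 0, 0, 0, 0, 0, 0, 0.45, 0, 0, 0, 0, 0, 0, 0.45, 0, 0, 0, 0, 0, 0, 0.45, 0, 0, 0, 0, 0, 0, 0.45, 0, 0, 0, 0, 0, 0, 0.45, 0, 0, 0, 0, 0, 0, 0.45, 0, 0, 0, 0, 0, 0, 0.45, 0, 0, 0, 0, 0, 0, 0.45, 0, 0, 0, 0, 0, 0, 0.45, 0, 0, 0, 0, 0, 0, 0.45, 0, 0, 0, 0, 0, 0, 0.45, 0, 0, 0, 0, 0, 0, 0.45]
  newtons: 16

```text
time: 15.65
position: [0.6439, 0.0987, 0.1641]
tool_rot: [0.803, 0.596, 0.0, 0.0]
ft_force: [1.4, -0.1, -1.8]
grip_width: 0.0396
grip_force: 13.7
```

```bash
python3 -c "
from h import *
look(); o=robot.get_obs(); print(o['time'],o['grip_width'],o['grip_force'])"
```

```text
fixed 48 s,e mean [ 7.9 -0.3] rect [ 8.9 -0.4] [15.4 40.3] 0.8 z 0.089
jaw 55 s,e mean [-68.5  -0. ] rect [-68.   -0.5] [15.6 37.8] 5.5 z 0.089
block top 88 s,e mean [-19.2  -1.1] rect [-18.1  -1.2] [39.1 29.7] 3.6 z 0.085
block all 122 s,e mean [-18.    2.3] rect [-17.2  -1.5] [30.2 42.2] 84.4 z 0.084
trig 8 s,e mean [-155.4   -1. ] rect [-157.    -0.2] [ 7.8 22.5] 28.3 z 0.186
15.7 0.03940571229149106 13.733584337169304
```

Emit:
send_rows:
  increments: [0, 0, 0, 0, 0, 0, 0.45, 0, 0, 0, 0, 0, 0, 0.45, 0, 0, 0, 0, 0, 0, 0.45, 0, 0, 0, 0, 0, 0, 0.45, 0, 0, 0, 0, 0, 0, 0.45]

```text
time: 16.12
position: [0.6438, 0.0987, 0.164]
tool_rot: [0.803, 0.596, 0.0, 0.0]
ft_force: [0.8, -0.5, -1.8]
grip_width: 0.0397
grip_force: 13.8
```

Emit:
send_rows:
  increments: [0, 0, 0, 0, 0, 0, 1, 0, 0, 0, 0, 0, 0, 1, 0, 0, 0, 0, 0, 0, 1, 0, 0, 0, 0, 0, 0, 1, 0, 0, 0, 0, 0, 0, 1, 0, 0, 0, 0, 0, 0, 1, 0, 0, 0, 0, 0, 0, 1, 0, 0, 0, 0, 0, 0, 1, 0, 0, 0, 0, 0, 0, 1, 0, 0, 0, 0, 0, 0, 1, 0, 0, 0, 0, 0, 0, 1]

```text
time: 17.03
position: [0.6439, 0.0986, 0.164]
tool_rot: [0.803, 0.596, 0.0, 0.0]
ft_force: [0.1, 0.2, -0.5]
grip_width: 0.0867
grip_force: 0.0
```

```bash
python3 -c "
from h import *
look('s3.png'); o=robot.get_obs(); print(o['time'],o['grip_width'],o['grip_force'])"
```

```text
fixed 50 s,e mean [6.6 0.2] rect [ 6.9 -1.2] [42.9 13.9] 89.2 z 0.089
jaw 57 s,e mean [-71.6  -0.4] rect [-72.7  -1.1] [17.2 39.4] 2.4 z 0.089
block top 91 s,e mean [-20.6  -1.1] rect [-19.4  -1.9] [40.7 31.2] 1.5 z 0.085
block all 124 s,e mean [-19.8   2.4] rect [-19.4  -1.7] [40.7 31.7] 1.5 z 0.084
trig 16 s,e mean [-141.6    0.7] rect [-140.8    0.6] [20.4  6.9] 81.5 z 0.187
17.0833 0.08700362407785416 0.0
```

View pics/s3.png

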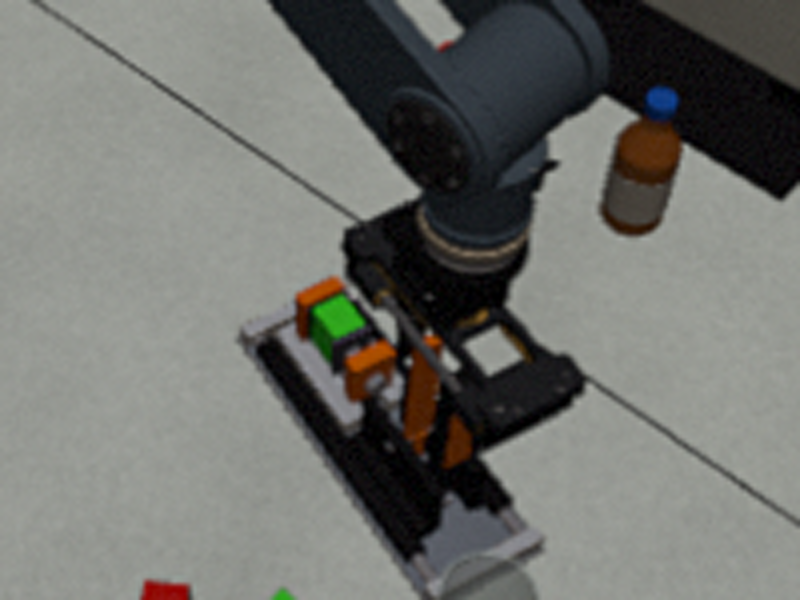

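The picture shows the block at (338,315) square against the fixed jaw, with the pad touching it. Stroke 3 rose to about 7 N of clamping over the idle strokes, so the next tooth should give about 20 N at its peak. Stroke 4, capped at 22 N grip, so under 34 N at the jaw.

Emit:
send_rows:
  increments: [0, 0, 0, 0, 0, 0, 0.45, 0, 0, 0, 0, 0, 0, 0.45, 0, 0, 0, 0, 0, 0, 0.45, 0, 0, 0, 0, 0, 0, 0.45, 0, 0, 0, 0, 0, 0, 0.45, 0, 0, 0, 0, 0, 0, 0.45, 0, 0, 0, 0, 0, 0, 0.45, 0, 0, 0, 0, 0, 0, 0.45, 0, 0, 0, 0, 0, 0, 0.45, 0, 0, 0, 0, 0, 0, 0.45, 0, 0, 0, 0, 0, 0, 0.45, 0, 0, 0, 0, 0, 0, 0.45, 0, 0, 0, 0, 0, 0, 0.45, 0, 0, 0, 0, 0, 0, 0.45, 0, 0, 0, 0, 0, 0, 0.45, 0, 0, 0, 0, 0, 0, 0.45, 0, 0, 0, 0, 0, 0, 0.45]
  newtons: 22

```text
time: 18.5
position: [0.6438, 0.0987, 0.164]
tool_rot: [0.803, 0.596, 0.0, 0.0]
ft_force: [1.7, 0.4, -2.1]
grip_width: 0.0395
grip_force: 18.5
```

```bash
python3 -c "
from h import *
look(); o=robot.get_obs(); print(o['time'],o['grip_width'],o['grip_force'])"
```

```text
fixed 46 s,e mean [7.7 0.1] rect [8.4 0.1] [39.4 14.8] 89.3 z 0.089
jaw 58 s,e mean [-63.5   0.4] rect [-62.8  -0.8] [40.1 18.2] 89.4 z 0.089
block top 91 s,e mean [-18.6  -1.4] rect [-16.9  -1.5] [31.9 39.7] 87.5 z 0.086
block all 126 s,e mean [-18.    2.5] rect [-16.9  -1.5] [31.9 39.7] 87.5 z 0.084
trig 8 s,e mean [-155.3   -1. ] rect [-156.5   -0.6] [ 8.9 22.4] 28.9 z 0.186
18.55 0.03989271653682806 18.54179536923766
```

Grip force scales with the cap (0.83 to 0.86 of it each time), so the trigger may be sitting on its stop and the reading may not be the load. I lower the grip in steps and watch when the trigger gives way, which shows the true load.

Emit:
send_rows:
  increments: [0, 0, 0, 0, 0, 0, 0.45, 0, 0, 0, 0, 0, 0, 0.45, 0, 0, 0, 0, 0, 0, 0.45, 0, 0, 0, 0, 0, 0, 0.45]
  newtons: 19

```text
time: 18.88
position: [0.6437, 0.0987, 0.164]
tool_rot: [0.803, 0.596, -0.0, -0.0]
ft_force: [1.7, -0.4, -2.1]
grip_width: 0.0397
grip_force: 18.2
```

Emit:
send_rows:
  increments: [0, 0, 0, 0, 0, 0, 0.45, 0, 0, 0, 0, 0, 0, 0.45, 0, 0, 0, 0, 0, 0, 0.45, 0, 0, 0, 0, 0, 0, 0.45]
  newtons: 17

```text
time: 19.22
position: [0.6436, 0.0987, 0.1641]
tool_rot: [0.803, 0.596, -0.0, -0.0]
ft_force: [0.7, 0.0, -2.4]
grip_width: 0.0401
grip_force: 16.3
```

Emit:
send_rows:
  increments: [0, 0, 0, 0, 0, 0, 0.45, 0, 0, 0, 0, 0, 0, 0.45, 0, 0, 0, 0, 0, 0, 0.45, 0, 0, 0, 0, 0, 0, 0.45]
  newtons: 15

```text
time: 19.55
position: [0.6434, 0.0988, 0.164]
tool_rot: [0.803, 0.596, -0.0, -0.0]
ft_force: [0.5, 0.2, -1.5]
grip_width: 0.0397
grip_force: 14.4
```

Emit:
send_rows:
  increments: [0, 0, 0, 0, 0, 0, 0.45, 0, 0, 0, 0, 0, 0, 0.45, 0, 0, 0, 0, 0, 0, 0.45, 0, 0, 0, 0, 0, 0, 0.45]
  newtons: 13

```text
time: 19.88
position: [0.6434, 0.0988, 0.164]
tool_rot: [0.803, 0.596, -0.0, -0.0]
ft_force: [-1.5, 0.5, 0.3]
grip_width: 0.0408
grip_force: 12.7
```

Emit:
send_rows:
  increments: [0, 0, 0, 0, 0, 0, 0.45, 0, 0, 0, 0, 0, 0, 0.45, 0, 0, 0, 0, 0, 0, 0.45, 0, 0, 0, 0, 0, 0, 0.45]
  newtons: 11

```text
time: 20.22
position: [0.6437, 0.0987, 0.164]
tool_rot: [0.803, 0.596, -0.0, -0.0]
ft_force: [-0.4, 0.6, -0.2]
grip_width: 0.0413
grip_force: 10.9
```

Emit:
send_rows:
  increments: [0, 0, 0, 0, 0, 0, 0.45, 0, 0, 0, 0, 0, 0, 0.45, 0, 0, 0, 0, 0, 0, 0.45, 0, 0, 0, 0, 0, 0, 0.45]
  newtons: 9

```text
time: 20.55
position: [0.6437, 0.0987, 0.164]
tool_rot: [0.803, 0.596, -0.0, -0.0]
ft_force: [-1.7, 0.5, 0.4]
grip_width: 0.0419
grip_force: 9.0
```

Emit:
send_rows:
  increments: [0, 0, 0, 0, 0, 0, 0.45, 0, 0, 0, 0, 0, 0, 0.45, 0, 0, 0, 0, 0, 0, 0.45, 0, 0, 0, 0, 0, 0, 0.45]
  newtons: 7

```text
time: 20.88
position: [0.6437, 0.0987, 0.164]
tool_rot: [0.803, 0.596, -0.0, -0.0]
ft_force: [-0.5, 1.2, 0.1]
grip_width: 0.0425
grip_force: 7.1
```

Emit:
send_rows:
  increments: [0, 0, 0, 0, 0, 0, 0.45, 0, 0, 0, 0, 0, 0, 0.45, 0, 0, 0, 0, 0, 0, 0.45, 0, 0, 0, 0, 0, 0, 0.45]
  newtons: 5

```text
time: 21.22
position: [0.6438, 0.0987, 0.164]
tool_rot: [0.803, 0.596, -0.0, -0.0]
ft_force: [-0.9, -0.1, 0.2]
grip_width: 0.0432
grip_force: 5.2
```

Emit:
send_rows:
  increments: [0, 0, 0, 0, 0, 0, 0.45, 0, 0, 0, 0, 0, 0, 0.45, 0, 0, 0, 0, 0, 0, 0.45, 0, 0, 0, 0, 0, 0, 0.45]
  newtons: 3

```text
time: 21.55
position: [0.6439, 0.0986, 0.1641]
tool_rot: [0.803, 0.596, 0.0, 0.0]
ft_force: [-0.9, 1.2, 0.8]
grip_width: 0.0436
grip_force: 3.1
```

Emit:
send_rows:
  increments: [0, 0, 0, 0, 0, 0, 1, 0, 0, 0, 0, 0, 0, 1, 0, 0, 0, 0, 0, 0, 1, 0, 0, 0, 0, 0, 0, 1, 0, 0, 0, 0, 0, 0, 1, 0, 0, 0, 0, 0, 0, 1, 0, 0, 0, 0, 0, 0, 1, 0, 0, 0, 0, 0, 0, 1, 0, 0, 0, 0, 0, 0, 1, 0, 0, 0, 0, 0, 0, 1, 0, 0, 0, 0, 0, 0, 1]

```text
time: 22.47
position: [0.6439, 0.0986, 0.164]
tool_rot: [0.803, 0.596, 0.0, 0.0]
ft_force: [0.2, 0.9, 0.6]
grip_width: 0.0871
grip_force: 0.0
```

```bash
python3 -c "
from h import *
look(); look(); o=robot.get_obs(); print(o['time'],o['grip_width'],o['grip_force'])"
```

```text
fixed 49 s,e mean [5.3 0.2] rect [ 5.9 -0.7] [17.3 41.6] 5.0 z 0.089
jaw 54 s,e mean [-67.    0.2] rect [-66.   -0.3] [17.9 39.3] 0.7 z 0.090
block top 92 s,e mean [-21.9  -0.9] rect [-19.6  -1.4] [29.7 41.7] 86.6 z 0.085
block all 125 s,e mean [-21.    2.4] rect [-19.6  -1.2] [30.1 41.7] 86.6 z 0.085
trig 15 s,e mean [-143.7   -0.8] rect [-144.1    1.5] [10.  15.4] 16.7 z 0.190
fixed 49 s,e mean [5.7 0.1] rect [ 6.5 -0.9] [16.2 40.8] 4.3 z 0.089
jaw 55 s,e mean [-66.9  -0.4] rect [-65.9  -0.5] [16.7 37.7] 1.1 z 0.089
block top 92 s,e mean [-21.5  -1. ] rect [-20.6  -1.5] [30.7 41.5] 89.3 z 0.086
block all 125 s,e mean [-21.1   2.5] rect [-20.6  -1.5] [30.7 41.5] 89.3 z 0.085
trig 15 s,e mean [-143.4   -1.1] rect [-143.     1.9] [11.7 16.7] 16.6 z 0.189
22.5667 0.08715366386713708 0.0
```

Geometry (teeth times 5.5 mm against the block's resting place) gives about 24 N at the peak and 20 N held, but only to about ±3 N. I check the held force with a harmless part stroke (opening limited to 0.1 rad of trigger, no tooth gained) at stepped grip forces.

Emit:
send_rows:
  increments: [0, 0, 0, 0, 0, 0, 0.54, 0, 0, 0, 0, 0, 0, 0.54, 0, 0, 0, 0, 0, 0, 0.54, 0, 0, 0, 0, 0, 0, 0.54, 0, 0, 0, 0, 0, 0, 0.54, 0, 0, 0, 0, 0, 0, 0.54, 0, 0, 0, 0, 0, 0, 0.54, 0, 0, 0, 0, 0, 0, 0.54, 0, 0, 0, 0, 0, 0, 0.54, 0, 0, 0, 0, 0, 0, 0.54, 0, 0, 0, 0, 0, 0, 0.54, 0, 0, 0, 0, 0, 0, 0.54, 0, 0, 0, 0, 0, 0, 0.54]
  newtons: 3

```text
time: 23.65
position: [0.6437, 0.0987, 0.164]
tool_rot: [0.803, 0.596, -0.0, -0.0]
ft_force: [-1.2, 0.9, -0.2]
grip_width: 0.0553
grip_force: 3.0
```

Emit:
send_rows:
  increments: [0, 0, 0, 0, 0, 0, 0.54, 0, 0, 0, 0, 0, 0, 0.54, 0, 0, 0, 0, 0, 0, 0.54, 0, 0, 0, 0, 0, 0, 0.54]
  newtons: 5

```text
time: 23.98
position: [0.644, 0.0986, 0.164]
tool_rot: [0.803, 0.596, 0.0, 0.0]
ft_force: [0.2, -0.7, -0.8]
grip_width: 0.0549
grip_force: 5.0
```

Emit:
send_rows:
  increments: [0, 0, 0, 0, 0, 0, 0.54, 0, 0, 0, 0, 0, 0, 0.54, 0, 0, 0, 0, 0, 0, 0.54, 0, 0, 0, 0, 0, 0, 0.54]
  newtons: 7

```text
time: 24.32
position: [0.6441, 0.0986, 0.164]
tool_rot: [0.803, 0.596, 0.0, 0.0]
ft_force: [1.0, -0.4, -1.3]
grip_width: 0.0543
grip_force: 7.0
```

Emit:
send_rows:
  increments: [0, 0, 0, 0, 0, 0, 0.54, 0, 0, 0, 0, 0, 0, 0.54, 0, 0, 0, 0, 0, 0, 0.54, 0, 0, 0, 0, 0, 0, 0.54]
  newtons: 9

```text
time: 24.65
position: [0.6439, 0.0986, 0.164]
tool_rot: [0.803, 0.596, 0.0, 0.0]
ft_force: [1.5, -0.2, -1.2]
grip_width: 0.0541
grip_force: 9.0
```

Emit:
send_rows:
  increments: [0, 0, 0, 0, 0, 0, 0.54, 0, 0, 0, 0, 0, 0, 0.54, 0, 0, 0, 0, 0, 0, 0.54, 0, 0, 0, 0, 0, 0, 0.54]
  newtons: 11

```text
time: 24.98
position: [0.6438, 0.0987, 0.164]
tool_rot: [0.803, 0.596, -0.0, 0.0]
ft_force: [1.7, -0.4, -1.4]
grip_width: 0.0536
grip_force: 11.1
```

Emit:
send_rows:
  increments: [0, 0, 0, 0, 0, 0, 0.54, 0, 0, 0, 0, 0, 0, 0.54, 0, 0, 0, 0, 0, 0, 0.54, 0, 0, 0, 0, 0, 0, 0.54]
  newtons: 13

```text
time: 25.32
position: [0.6437, 0.0987, 0.1641]
tool_rot: [0.803, 0.596, -0.0, -0.0]
ft_force: [0.9, -0.9, -0.9]
grip_width: 0.0527
grip_force: 13.1
```

Emit:
send_rows:
  increments: [0, 0, 0, 0, 0, 0, 0.54, 0, 0, 0, 0, 0, 0, 0.54, 0, 0, 0, 0, 0, 0, 0.54, 0, 0, 0, 0, 0, 0, 0.54]
  newtons: 14.5

```text
time: 25.65
position: [0.6437, 0.0987, 0.1641]
tool_rot: [0.803, 0.596, -0.0, -0.0]
ft_force: [1.1, -1.0, -1.0]
grip_width: 0.0527
grip_force: 14.6
```

Emit:
send_rows:
  increments: [0, 0, 0, 0, 0, 0, 0.54, 0, 0, 0, 0, 0, 0, 0.54, 0, 0, 0, 0, 0, 0, 0.54, 0, 0, 0, 0, 0, 0, 0.54]
  newtons: 16

```text
time: 25.98
position: [0.6437, 0.0987, 0.164]
tool_rot: [0.803, 0.596, -0.0, -0.0]
ft_force: [1.1, 0.6, -1.3]
grip_width: 0.0518
grip_force: 16.1
```

Emit:
send_rows:
  increments: [0, 0, 0, 0, 0, 0, 0.54, 0, 0, 0, 0, 0, 0, 0.54, 0, 0, 0, 0, 0, 0, 0.54, 0, 0, 0, 0, 0, 0, 0.54]
  newtons: 17

```text
time: 26.32
position: [0.6437, 0.0987, 0.164]
tool_rot: [0.803, 0.596, -0.0, -0.0]
ft_force: [1.5, -0.1, -1.3]
grip_width: 0.0515
grip_force: 17.2
```

The trigger still stalls at about 0.05 rad with 17 N of grip. By the given law that needs at least 22 N at the jaw there, so at least 17 N is held. This agrees with the geometric 20 N, and another tooth would pass 34 N, so I stop here. Releasing and lifting off.

Emit:
send_rows:
  increments: [0, 0, 0, 0, 0, 0, 1, 0, 0, 0, 0, 0, 0, 1, 0, 0, 0, 0, 0, 0, 1, 0, 0, 0, 0, 0, 0, 1, 0, 0, 0, 0, 0, 0, 1, 0, 0, 0, 0, 0, 0, 1, 0, 0, 0, 0, 0, 0, 1, 0, 0, 0, 0, 0, 0, 1, 0, 0, 0, 0, 0, 0, 1, 0, 0, 0, 0, 0, 0, 1, 0, 0, 0, 0, 0, 1, 1, 0, 0, 0, 0, 0, 3, 1, 0, 0, 0, 0, 0, 4, 1, 0, 0, 0, 0, 0, 4, 1, 0, 0, 0, 0, 0, 0, 1, 0, 0, 0, 0, 0, 0, 1]

```text
time: 27.65
position: [0.6458, 0.0987, 0.2887]
tool_rot: [0.803, 0.596, 0.003, 0.003]
ft_force: [-0.3, -0.1, -0.8]
grip_width: 0.0872
grip_force: 0.0
```

```bash
python3 -c "
from h import *
look(); look('end.png'); o=robot.get_obs(); print(o['time'],o['position'],o['grip_width'])"
```

```text
fixed 51 s,e mean [0.7 0.2] rect [ 0.3 -1.5] [15.4 43.8] 6.0 z 0.089
jaw 57 s,e mean [-71.8  -0.5] rect [-71.   -0.3] [16.2 39.9] 0.6 z 0.089
block top 93 s,e mean [-25.7  -0.9] rect [-25.9  -0.7] [31.8 42.3] 87.6 z 0.085
block all 126 s,e mean [-25.1   2.4] rect [-25.8  -0.7] [32.  42.2] 87.2 z 0.084
trig 34 s,e mean [-147.7    1.6] rect [-146.3    1.2] [11.2 21.4] 10.2 z 0.190
fixed 49 s,e mean [ 1.  -0.5] rect [ 1.9 -1.5] [16.1 40.8] 3.1 z 0.089
jaw 54 s,e mean [-71.8   0.1] rect [-70.8  -0.4] [15.2 39. ] 0.3 z 0.089
block top 90 s,e mean [-26.2  -1.7] rect [-25.4  -2.4] [38.3 30.9] 3.3 z 0.086
block all 127 s,e mean [-24.9   2.3] rect [-25.2  -2. ] [31.6 40.2] 88.9 z 0.084
trig 32 s,e mean [-147.5    1. ] rect [-146.5    0.4] [11.3 22.4] 0.3 z 0.190
27.75 [0.64316732 0.09866488 0.28410894] 0.08703635819421243
```

View pics/end.png

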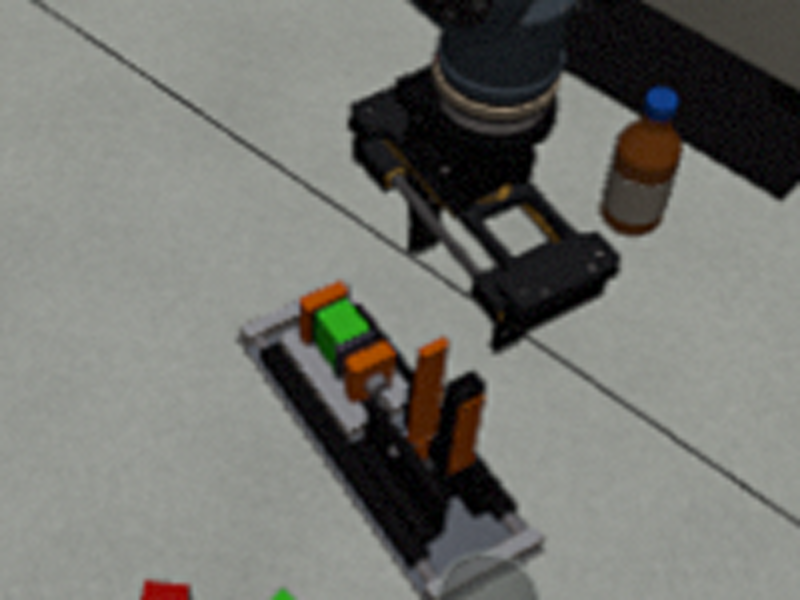

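The picture shows the block at (340,325) clamped square between the jaws. The trigger is upright at rest at (428,400), and the gripper is clear above it. The jaw-to-jaw distance is unchanged at 72.6 mm, which puts the pad about 8 mm compressed, or about 20 N.

```bash
python3 -c "
from rig import robot
print(robot.hand_in())"
```

```text
the job is handed in; nothing more can be done
None
```

The green block is clamped square against the fixed jaw after four trigger strokes, the gripper is clear and the job is handed in at about 28 s; I estimate the holding force at about 20 N (±3 N, not measured directly), and the hand-in returned no verdict.

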